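Seat the flow cell in its datum corner

ROBOT

A 6-joint arm with a two-finger parallel gripper is mounted at the origin on the work surface. World frame = base frame: x ahead of the robot, y to its left, z up, the work surface at z = 0. Lengths are in mm, angles in rad, forces in N, time in s.
With the tool pointing down it reaches from about 300 to 775 mm from the base axis. Payload 14.6 kg.
Tool frame: the origin (TCP) lies between the finger pads; the fingertips stand manip.finger_overhang ahead of it and the grasp point (between the pads) lies 2 mm behind it (manip.finger_overhang is the distance from the TCP to the fingertips, in mm); z points along the fingers, y is the direction in which the jaws open and shut (so a half turn about z gives the same grasp; the last joint's range is limited). The gripper opens to 94 mm and grips with 3 to 60 N. Pads are 16 mm wide; open, the fingers measure 119 mm over their backs; the gripper's body (75 mm by 177 mm) begins 78 mm behind the grasp point.
Start: joints at [1.175, 0.3, 1.521, -0, 1.321, -0.067], TCP at [177.596, 520.528, 222.446] pointing down, gripper open.
Joint ranges: [-3.03, 3.03], [-0.79, 2.21], [0.23, 2.52], [-1.04, 4.18], [0, 3.07], [-2.55, 2.55]. Speed limits (rad/s): [2.22, 2.22, 2.57, 3.14, 3.14, 3.14].

INTERFACE

Orientations are given as [roll, pitch, yaw] about the fixed x, y, z axes, in that order (R = Rz(yaw) Ry(pitch) Rx(roll)).
In Python, from cell import manip gives the robot as it stands.
- The arm moves only by the tool drive_tool, never from a script. Its argument "steps" is a list of rows, each an object with "delta_pos": the shift along the world's x, y, z in mm, a list of three; "yaw": the turn about the world's z in rad; "hand": the finger opening in mm, from 0 to 94. A call has 1 to 5 rows; each row shifts and turns the commanded pose from where the row before left it; what a row does not reach is not made up. A row lasts 1/12 s, in which the tool goes at most 41.7 mm and 7.16 degrees, less where a joint would pass 70% of its speed; a pose out of reach is approached as far as the arm can. A call is refused whole if a number of a shift passes 41.7 or a number of a turn 0.125, either way. A call with a gripper value outside its range is refused whole. The fingers move at their own pace and stop on an object; "squeeze" is the grip in N (left out, the last holds). Time passes only in rows, so rows that do not move let the fingers close. It gives the time, the measured TCP pose, the force and the opening at its end, in the units of the state.
- manip.read_state(): the state, without advancing time (a new reading comes with each control period).
- manip.camera(name): name is "scene" or "top" or "wrist"; returns a dict with "frame" (400x640x3 uint8, red, green, blue), "range_z" (400x640 float32, mm along the optical axis (not along the pixel's ray), 0 where there is no reading), "intrinsics" (3x3 intrinsics, pixels), "dist_coeffs" ([k1, k2, p1, p2, k3] as OpenCV has them; the pictures are not rectified), "position" and "attitude" of the camera in the world. Camera axes: x right, y down, z forward; pixel columns grow to the right and rows downward; lengths in mm; the calibration is good to about 2 mm. A picture is of the moment at which its call begins.
- manip.sign_off(): hands the job in, once; it reports no verdict.
The state is a dict: "clock": time; "joints": joint angles; "qd": joint speeds; "effort": joint torques, N m; "eef_pos": TCP position; "eef_rot": TCP orientation; "wrist_force": force on the tool from outside, world axes, zero at the start; "moment": the same for the moment, N m; "finger_gap": finger opening in mm.
Only numpy, scipy, OpenCV 4.12 (cv2) and the standard library are available. Lean on these libraries where they do the work, as an engineer would, in place of code of your own. Each camera call takes 0.05 s, during which the arm holds its last target.

TASK

The cover is off the fluorescence detector: turn both wing knobs of its clamps anticlockwise, fully to their open stops, then take the flow cell from the bench, set it flat on its seat with its two windows facing the two lenses, and push it home into the corner so that its foot bears squarely and firmly against both steel stops at once. Finish while holding it pressed there for me to clamp; do not let go. Do not drop the cell, and leave the bottle, the vial rack and the screwdriver where they are.

Things in the scene. Friction and masses are not known exactly. Their poses are not given: they have to be found in the camera images.
- optics: The opened detector, fixed: aluminium plate 310 x 345 mm, top 16 mm above the bench, with housings up to 85 mm high. Origin: at bench height under the centre of the cell's final place; z up, x to the rear stop (away from the robot, turned up to 0.3 rad), y away from the side stop. Lens barrels (29 mm across, 38 mm above the plate) begin 66 mm from the centre on the -y side, 72 mm on the +x side
- datum_corner (a point): The corner into which the cell is pushed: on top of the base plate where the inner faces of the two stops would meet, at x = +35, y = -28 mm in the frame of optics (same axes)
- rear_stop: Fixed dark steel bar on the plate, 14 mm high, 10 mm thick, from y = -22 to y = +30 mm in the frame of optics; its inner face looks to -x and lies at x = +35 mm. Origin: on that face, at the height of the plate's top, at y = 0
- side_stop: Fixed dark steel bar on the plate, 14 mm high, 10 mm thick, from x = -37 to x = +29 mm in the frame of optics; its inner face looks to +y and lies at y = -28 mm. Origin: on that face, at the height of the plate's top, at x = 0
- clamp_near (a joint): Angle (rad) of the swing clamp on the robot's side of the seat, pivot at x = -80, y = 0 mm in optics. 0: closed, its 14 mm wide finger over the seat; 1.4: open, against its stop pin. It grows as the knob turns anticlockwise seen from above; starts between 0 and 0.25; stays where it is left (friction about 0.06 N m)
- clamp_near_knob (a point): Middle of that clamp's black wing knob, on its axis, 64 mm above the bench. The wing is 38 mm long, 10 mm thick, 24 mm high (12 above and below this point); it lies along the clamp's finger, which is this point's x axis and turns with it; y across its thickness, z up. Under the wing a bare 8 mm shank, 9 mm long, then the steel finger, its top 26.5 mm above the plate
- clamp_side (a joint): The same for the second swing clamp, beyond the seat from the side stop, pivot at x = 0, y = +80 mm in optics
- clamp_side_knob (a point): Middle of the wing knob of the second clamp; all as for clamp_near_knob
- cell: The flow cell, loose, 0.3 to 0.5 kg: smooth steel foot (friction about 0.2) 70 (x) by 56 (y) by 18 mm; centred on it a black block 44 (x) by 32 (y) mm, 40 mm high (top at 58 mm), plugged fittings on it up to 69 mm. Glass windows in the block's +x and -y faces. Starts upright on the bench. Origin: centre of the underside, z up. Seated, its axes agree with optics and its origin is 16 mm above that one
- cell_mid (a point): Centre of the flow cell's upper block, on its middle, 38 mm above its underside: the place to grip (32 mm wide across y, 44 mm across x)
- cell_corner (a point): The bottom corner of the cell's foot (x = +35, y = -28 mm in the cell's frame) that belongs in the datum corner
- solvent: Bystander: capped amber bottle, 68 mm across, 125 mm high. Origin: centre of its underside
- vial_rack: Bystander: grey rack with vials, 75 x 125 mm, 46 mm high. Origin: centre of its underside
- driver: Bystander: grey screwdriver lying on the bench, 170 mm long along its x, 26 mm thick. Origin: at its middle, at bench height
There are look-alikes about, which are no part of the job. Of the things that look like the cell, take the one that is farthest to the robot's left at the start.

How it is judged:
By the outcome, as a careful person would: the job done as asked, in the order asked, and still so for the second after the job is handed in, while the arm keeps its last pose, push and grip.
It also fails if it takes over 72 s, if anything falls off the work surface, if the arm or the gripper's body presses on something with over 40 N, if the wrist force passes 120 N, or if a joint passes its speed limit or range.

## Working session

There is one attempt and no reset: what is moved stays moved. The work goes in short steps, Python scripts to look and compute and a tool call to move; the robot and the scene stay as the last step left them, time stands still between calls to the robot, and variables do not carry over. Pictures are saved under pics/ and viewed, and the job is handed in when it is done.

Besides the shell and the picture viewer there is one more tool, called after "Emit:" as name(argument=value, ...) on one line, values as JSON. drive_tool: Moves the arm, as the interface text tells. Its arguments: {"type":"object","properties":{"steps":{"type":"array"},"squeeze":{"type":"number"}},"required":["steps"]}

```bash
ls; mkdir -p pics; cat > h.py <<'E'
import numpy as np, cv2
from cell import manip
def snap(n,tag):
    c=manip.camera(n); cv2.imwrite(f'pics/{tag}.png',c['frame'][:,:,::-1]); np.savez(f'pics/{tag}.npz',**{k:np.array(v) for k,v in c.items()}); return c
def load(tag): return dict(np.load(f'pics/{tag}.npz'))
E
python3 - <<'E'
from h import *
for n in ['scene','top','wrist']:
    c=snap(n,n+'0'); print(n,c['intrinsics'],c['dist_coeffs'],c['position'],c['attitude'])
print(manip.read_state(), manip.finger_overhang)
E
```

```text
pics
scene [[392.39071884   0.         309.2480506 ]
 [  0.         392.39071884 196.996102  ]
 [  0.           0.           1.        ]] [-0.02327341  0.          0.          0.          0.        ] [1329.63250319 -618.56044208  780.03361216] [-2.18795071  0.01688597  0.88978814]
top [[405.36903383   0.         324.99200166]
 [  0.         405.36903383 207.18387534]
 [  0.           0.           1.        ]] [0.00662119 0.         0.         0.         0.        ] [ 414.13024049   14.02060331 1205.04391021] [-2.99809654  0.00344547 -1.55904988]
wrist [[307.96899237   0.         318.49458563]
 [  0.         307.96899237 199.40349347]
 [  0.           0.           1.        ]] [-0.05849495  0.          0.          0.          0.        ] [107.95464801 544.44167807 384.47201603] [2.88406428e+00 1.19185610e-03 1.24268171e+00]
{'clock': 0.15, 'joints': array([ 1.17538005e+00,  3.00321513e-01,  1.52142656e+00, -3.74551106e-05,
        1.32068090e+00, -6.65670914e-02]), 'qd': array([ 4.60573567e-04,  1.15482563e-04, -1.06135932e-03, -2.08990578e-05,
       -2.46880409e-04,  2.41568902e-03]), 'effort': array([ 1.97190493e-03, -5.31952071e+01, -3.52822387e+01,  7.08694733e-02,
        2.34921940e-02, -5.98232486e-05]), 'eef_pos': array([177.55078321, 520.36622202, 222.03374375]), 'eef_rot': array([-3.14075577e+00, -1.94290438e-05,  2.81275274e+00]), 'wrist_force': array([ 0.24854451,  0.77284891, -0.64847297]), 'moment': array([-0.02493041,  0.00842804,  0.03259645]), 'finger_gap': 93.91080916877988} 17.0
```

View pics/top0.png

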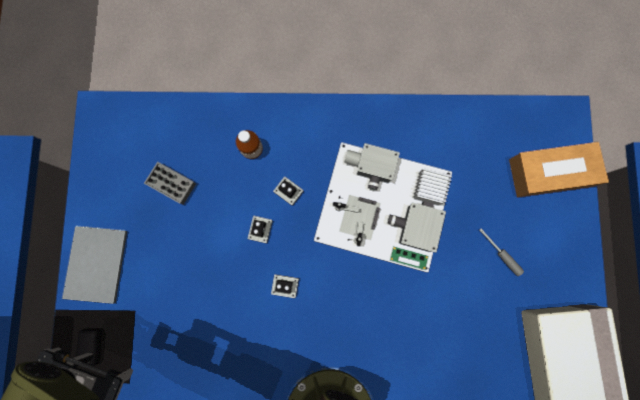

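View pics/scene0.png

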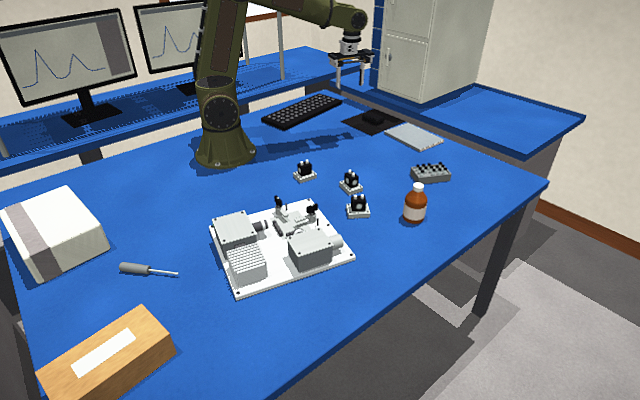

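View pics/wrist0.png

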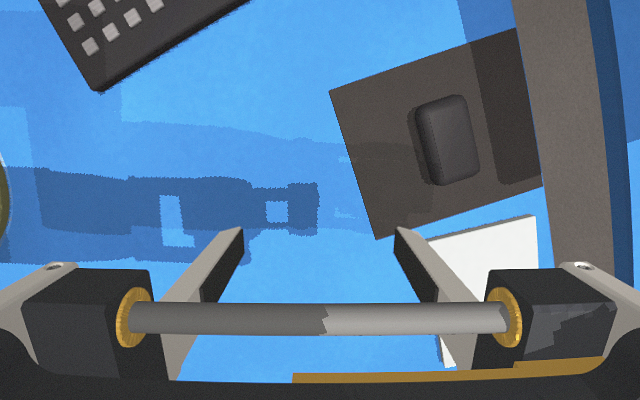

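The top view shows the optics plate around (375,205), near knob ~(360,238), side knob ~(338,205). There are three cell-like objects at (289,189), (260,229) and (285,286), and the leftmost is (260,229). I'll deproject the depth next.

```bash
cat >> h.py <<'E'
from scipy.spatial.transform import Rotation as R
def rot(c): return R.from_euler('xyz',c['attitude']).as_matrix()
def cloud(c):
    z=c['range_z']; h,w=z.shape; K=c['intrinsics']
    uv=np.stack(np.meshgrid(np.arange(w),np.arange(h)),-1).reshape(-1,1,2).astype(float)
    n=cv2.undistortPoints(uv,K,c['dist_coeffs']).reshape(h,w,2)
    P=np.dstack([n*z[...,None],z])
    W=P@rot(c).T+c['position']; W[z==0]=np.nan
    return W
def pix2plane(c,uv,zw):
    n=cv2.undistortPoints(np.array(uv,float).reshape(-1,1,2),c['intrinsics'],c['dist_coeffs']).reshape(-1,2)
    d=np.c_[n,np.ones(len(n))]@rot(c).T
    return c['position']+d*((zw-c['position'][2])/d[:,2])[:,None]
def proj(c,P):
    p=(np.atleast_2d(P)-c['position'])@rot(c)
    r=cv2.projectPoints(p,np.zeros(3),np.zeros(3),c['intrinsics'],c['dist_coeffs'])[0]
    return r.reshape(-1,2)
def crop(c,tag,x0,y0,x1,y1,s):
    cv2.imwrite(f'pics/{tag}.png',cv2.resize(np.ascontiguousarray(c['frame'][y0:y1,x0:x1,::-1]),None,fx=s,fy=s,interpolation=cv2.INTER_CUBIC))
E
python3 - <<'E'
from h import *
c=load('top0'); W=cloud(c)
print(np.nanmedian(W[100:130,100:200,2]))
for p in [(260,229),(289,189),(285,286),(360,238),(338,205),(320,239),(445,175),(425,267),(345,147),(265,236),(250,143),(170,183),(420,225)]:
    print(p,W[p[1],p[0]].round(1))
crop(c,'t0crop',230,130,470,290,3.3)
E
```

```text
0.469355759498967
(260, 229) [515.4 204.   55.6]
(289, 189) [628.8 122.7  72.6]
(285, 286) [357.3 128.1  62.3]
(360, 238) [491.7 -78.6  76.3]
(338, 205) [583.9 -16.7  75.2]
(320, 239) [491.4  33.6  17.5]
(445, 175) [ 674.7 -321.7   70.7]
(425, 267) [ 414.  -270.    23.2]
(345, 147) [770.9 -38.3  15.2]
(265, 236) [498.3 194.8  18.1]
(250, 143) [754.8 233.7  98. ]
(170, 183) [651.7 480.6  25.9]
(420, 225) [ 529.2 -244.6   82.7]
```

View pics/t0crop.png

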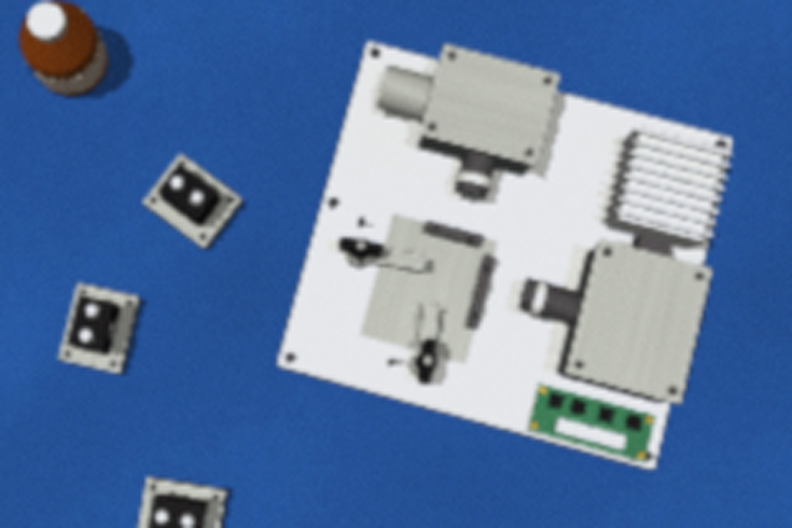

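Emit:
drive_tool(steps=[{"delta_pos":[12.5,-24,0],"yaw":-0.121,"hand":94},{"delta_pos":[12.5,-24,0],"yaw":-0.121,"hand":94},{"delta_pos":[12.5,-24,0],"yaw":-0.121,"hand":94},{"delta_pos":[12.5,-24,0],"yaw":-0.121,"hand":94},{"delta_pos":[12.5,-24,0],"yaw":-0.121,"hand":94}])

```text
clock: 0.57
eef_pos: [240.4, 399.3, 222.2]
eef_rot: [-3.141, 0.0, 2.202]
wrist_force: [0.5, -0.1, -0.1]
finger_gap: 93.7
```

Emit:
drive_tool(steps=[{"delta_pos":[12.5,-24,0],"yaw":-0.121,"hand":94},{"delta_pos":[12.5,-24,0],"yaw":-0.121,"hand":94},{"delta_pos":[12.5,-24,0],"yaw":-0.121,"hand":94},{"delta_pos":[12.5,-24,0],"yaw":-0.121,"hand":94},{"delta_pos":[12.5,-24,0],"yaw":-0.121,"hand":94}])

```text
clock: 0.98
eef_pos: [302.9, 279.3, 222.4]
eef_rot: [-3.141, 0.0, 1.597]
wrist_force: [1.1, -0.3, 0.3]
finger_gap: 93.8
```

Emit:
drive_tool(steps=[{"delta_pos":[12.5,-24,0],"yaw":-0.121,"hand":94},{"delta_pos":[12.5,-24,0],"yaw":-0.121,"hand":94},{"delta_pos":[12.5,-24,0],"yaw":-0.121,"hand":94},{"delta_pos":[12.5,-24,0],"yaw":-0.121,"hand":94},{"delta_pos":[12.5,-24,0],"yaw":-0.121,"hand":94}])

```text
clock: 1.4
eef_pos: [365.4, 159.2, 222.5]
eef_rot: [3.142, -0.0, 0.992]
wrist_force: [1.0, 1.2, 0.5]
finger_gap: 93.7
```

Emit:
drive_tool(steps=[{"delta_pos":[12.5,-24,0],"yaw":-0.121,"hand":94},{"delta_pos":[12.5,-24,0],"yaw":-0.121,"hand":94},{"delta_pos":[12.5,-24,0],"yaw":-0.121,"hand":94},{"delta_pos":[12.5,-24,0],"yaw":-0.121,"hand":94},{"delta_pos":[12.5,-24,0],"yaw":-0.121,"hand":94}])

```text
clock: 1.82
eef_pos: [427.9, 39.2, 222.4]
eef_rot: [-3.142, 0.0, 0.387]
wrist_force: [-0.2, 0.1, 0.5]
finger_gap: 94.5
```

Emit:
drive_tool(steps=[{"delta_pos":[12.5,-24,0],"yaw":-0.121,"hand":94},{"delta_pos":[12.5,-24,0],"yaw":-0.121,"hand":94},{"delta_pos":[12.5,-24,0],"yaw":-0.121,"hand":94},{"delta_pos":[12.5,-24,0],"yaw":-0.121,"hand":94},{"delta_pos":[12.5,-24,0],"yaw":-0.121,"hand":94}])

```text
clock: 2.23
eef_pos: [490.4, -80.8, 222.3]
eef_rot: [-3.142, 0.0, -0.218]
wrist_force: [0.2, 1.1, 0.5]
finger_gap: 94.1
```

```bash
python3 - <<'E'
from h import *
c=snap('wrist','w1'); print(c['position'],c['attitude']); s=manip.read_state(); print(s['clock'],s['eef_pos'],s['eef_rot'],s['joints'],s['wrist_force'])
E
```

```text
[562.90574086 -96.73559011 384.76248723] [ 2.88366872e+00 -1.34387916e-04 -1.78845708e+00]
2.2833 [491.8270058  -83.89554622 222.03137483] [ 3.14080784e+00 -1.02945905e-04 -2.29365223e-01] [-2.41976637e-01  1.86311197e-01  1.66309159e+00 -8.14901746e-04
  1.29207712e+00  1.55840911e+00] [ 0.13529364 -1.90839438 -0.54917573]
```

View pics/w1.png

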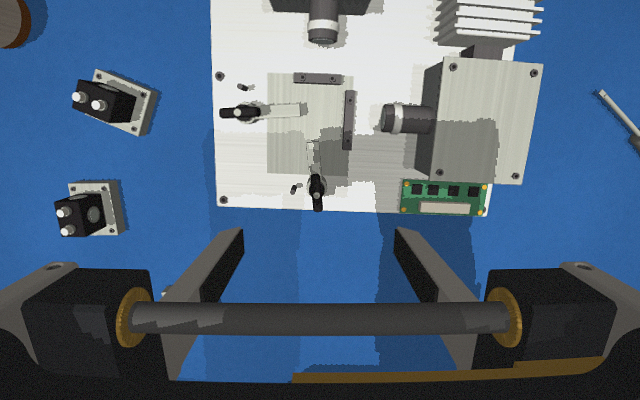

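The wrist view shows the seat with the stops at (318,77) and (349,120), the near knob ~(317,188), the side knob ~(240,112) and the target cell at (85,212). I'll enlarge it.

```bash
python3 - <<'E'
from h import *
c=load('w1')
crop(c,'w1a',205,60,365,220,5); 
crop(c,'w1b',40,160,140,250,7)
E
```

```text
(no output)
```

View pics/w1a.png

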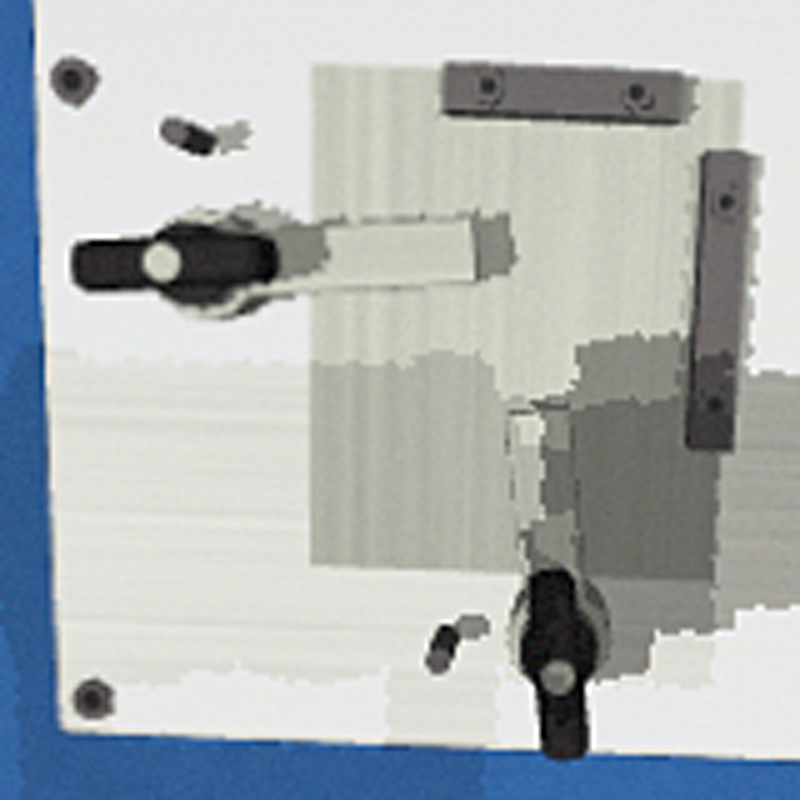

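View pics/w1b.png

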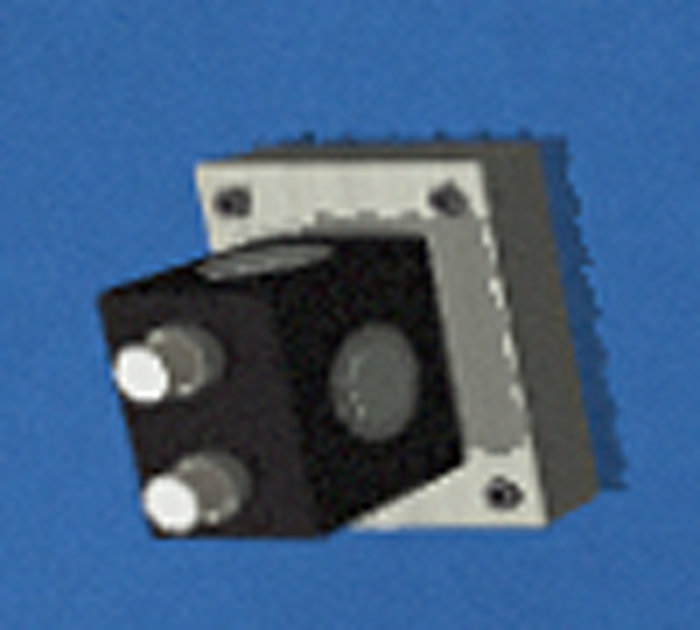

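```bash
python3 - <<'E'
from h import *
from scipy.optimize import least_squares
c=load('w1')
cp=np.array([(443,110),(684,120),(446,64),(686,73),(703,150),(690,448),(753,155),(734,450),(162,262),(559,677)],float)
px=(cp+.5)/5-.5+[205,60]
L=np.array([(35,30,30),(35,-22,30),(45,30,30),(45,-22,30),(29,-28,30),(-37,-28,30),(29,-38,30),(-37,-38,30),(0,80,77),(-80,0,77)],float)
def T(p,L): 
    q=np.c_[L[:,0]*np.cos(p[2])-L[:,1]*np.sin(p[2])+p[0],L[:,0]*np.sin(p[2])+L[:,1]*np.cos(p[2])+p[1],L[:,2]];return q
for sel in (slice(0,8),slice(0,10)):
    f=lambda p:(proj(c,T(p,L[sel]))-px[sel]).ravel()
    r=least_squares(f,[560,-90,-.22]); print(r.x, r.fun.reshape(-1,2).round(1).tolist())
p=r.x
print('knobs',T(p,np.array([(0,80,64),(-80,0,64.)])))
W=cloud(c)
for q in px: 
    print(W[int(round(q[1])),int(round(q[0]))].round(1))
# wing axis angles
def pl(pts,z): return pix2plane(c,(np.array(pts,float)+.5)/5-.5+[205,60],z)
a=pl([(75,265),(278,262),(565,755),(550,570)],76); print(a)
for i in (0,2): d=a[i+1]-a[i]; print('angle',np.arctan2(d[1],d[0]),'mid',(a[i]+a[i+1])/2, np.hypot(*d[:2]))
# cell top-of-foot
def pb(pts,z): return pix2plane(c,(np.array(pts,float)+.5)/7-.5+[40,160],z)
b=pb([(196,163),(484,162),(548,525)],18); print(b, b[1]-b[0], b[2]-b[1])
ctr=(b[0]+b[2])/2; print('cellctr',ctr)
print(np.arctan2(*(b[1]-b[2])[1::-1]), np.arctan2(*(b[0]-b[1])[1::-1])-np.pi/2)
t=pb([(100,298),(325,535)],58);print(t,t.mean(0)); t=pb([(100,298),(265,290),(325,535),(155,537)],58);print(t)
E
```

```text
[ 5.65713570e+02 -9.85953850e+01 -2.56873493e-01] [[0.1, 0.1], [-0.5, 0.0], [-0.2, -0.4], [-0.4, -0.2], [0.9, -0.0], [0.1, 0.7], [-0.0, -0.6], [-0.0, 0.6]]
[ 5.65778918e+02 -9.85500930e+01 -2.58091266e-01] [[0.1, -0.0], [-0.5, -0.0], [-0.3, -0.5], [-0.4, -0.2], [0.9, -0.1], [-0.0, 0.6], [-0.0, -0.6], [-0.1, 0.6], [0.2, 0.0], [0.0, 0.2]]
knobs [[586.19775859 -21.19977974  64.        ]
 [488.42860507 -78.13125277  64.        ]]
[608.7 -77.3  15.5]
[ 594.7 -129.9   16.9]
[616.7 -81.5  30.5]
[ 605.2 -133.4   15.4]
[ 587.2 -133.    18.1]
[ 523.7 -116.8   30. ]
[ 583.  -142.1   31.3]
[ 520.6 -125.6   29.9]
[586.2 -21.1  77.4]
[488.7 -77.7  76.9]
[[589.6538193   -3.94355764  76.        ]
 [581.27996568 -42.87807304  76.        ]
 [471.73173279 -75.6543727   76.        ]
 [510.66477911 -81.17623926  76.        ]]
angle -1.7826444841647808 mid [585.46689249 -23.41081534  76.        ] 39.82484040984478
angle -0.14089012379258903 mid [491.19825595 -78.41530598  76.        ] 39.32267927964915
[[558.2932275  229.95502209  18.        ]
 [546.11957574 175.45993993  18.        ]
 [478.64170022 190.25284352  18.        ]] [-12.17365176 -54.49508216   0.        ] [-67.47787552  14.79290359   0.        ]
cellctr [518.46746386 210.1039328   18.        ]
-0.21581190111565302 -0.21978141257756145
[[541.54543229 220.95762169  58.        ]
 [494.34221959 198.75394749  58.        ]] [517.94382594 209.85578459  58.        ]
[[541.54543229 220.95762169  58.        ]
 [536.40388755 191.30363232  58.        ]
 [494.34221959 198.75394749  58.        ]
 [500.38706627 229.71313664  58.        ]]
```

Emit:
drive_tool(steps=[{"delta_pos":[-1.6,1.4,-20],"yaw":0.071,"hand":40},{"delta_pos":[0,0,-20],"yaw":0,"hand":40},{"delta_pos":[0,0,-20],"yaw":0,"hand":40},{"delta_pos":[0,0,-20],"yaw":0,"hand":40},{"delta_pos":[0,0,0],"yaw":0,"hand":40}], squeeze=15)

```text
clock: 2.7
eef_pos: [486.8, -77.7, 139.0]
eef_rot: [-3.141, 0.006, -0.141]
wrist_force: [-0.6, 0.5, 0.2]
finger_gap: 64.3
```

```bash
python3 - <<'E'
from h import *
c=snap('wrist','w2'); s=manip.read_state(); print(s['clock'],s['eef_pos'],s['eef_rot'],s['finger_gap'])
E
```

```text
2.75 [487.65833018 -77.82995183 141.18140344] [-3.14124145  0.00348399 -0.14110957] 60.093236302784966
```

View pics/w2.png

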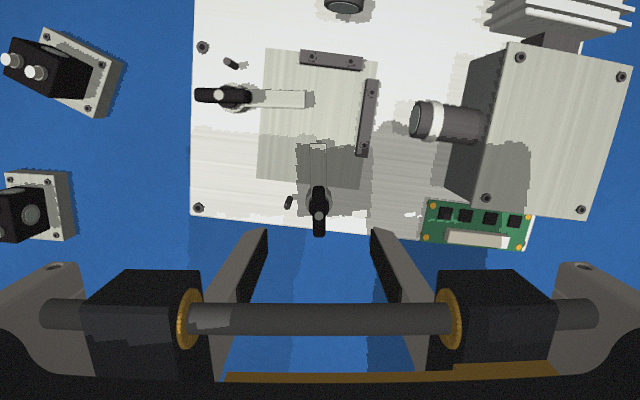

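The wing is upright and centred between the fingers at (318,212), so I'm descending.

Emit:
drive_tool(steps=[{"delta_pos":[0,0,-20],"yaw":0,"hand":40},{"delta_pos":[0,0,-20],"yaw":0,"hand":40},{"delta_pos":[0,0,-20],"yaw":0,"hand":40},{"delta_pos":[0,0,-17],"yaw":0,"hand":40},{"delta_pos":[0,0,0],"yaw":0,"hand":30}])

```text
clock: 3.17
eef_pos: [487.7, -77.9, 64.0]
eef_rot: [-3.141, 0.003, -0.141]
wrist_force: [-1.0, 0.1, -0.2]
finger_gap: 36.3
```

Emit:
drive_tool(steps=[{"delta_pos":[0,0,0],"yaw":0,"hand":4},{"delta_pos":[0,0,0],"yaw":0,"hand":4},{"delta_pos":[0,0,0],"yaw":0,"hand":4},{"delta_pos":[0,0,0],"yaw":0,"hand":4},{"delta_pos":[0,0,0],"yaw":0,"hand":4}])

```text
clock: 3.58
eef_pos: [489.2, -78.0, 66.7]
eef_rot: [-3.141, -0.002, -0.141]
wrist_force: [-1.2, 3.0, 8.9]
finger_gap: 10.1
```

Emit:
drive_tool(steps=[{"delta_pos":[0,0,0],"yaw":0.08,"hand":4},{"delta_pos":[0,0,0],"yaw":0.08,"hand":4},{"delta_pos":[0,0,0],"yaw":0.08,"hand":4},{"delta_pos":[0,0,0],"yaw":0.08,"hand":4},{"delta_pos":[0,0,0],"yaw":0.08,"hand":4}])

```text
clock: 4.0
eef_pos: [489.1, -77.7, 66.6]
eef_rot: [3.142, -0.002, 0.263]
wrist_force: [-1.0, 4.5, 8.8]
finger_gap: 10.1
```

Emit:
drive_tool(steps=[{"delta_pos":[0,0,0],"yaw":0.08,"hand":4},{"delta_pos":[0,0,0],"yaw":0.08,"hand":4},{"delta_pos":[0,0,0],"yaw":0.08,"hand":4},{"delta_pos":[0,0,0],"yaw":0.08,"hand":4},{"delta_pos":[0,0,0],"yaw":0.08,"hand":4}])

```text
clock: 4.42
eef_pos: [489.0, -77.5, 66.6]
eef_rot: [3.141, -0.002, 0.663]
wrist_force: [-2.4, 7.3, 9.2]
finger_gap: 10.0
```

Emit:
drive_tool(steps=[{"delta_pos":[0,0,0],"yaw":0.08,"hand":4},{"delta_pos":[0,0,0],"yaw":0.08,"hand":4},{"delta_pos":[0,0,0],"yaw":0.08,"hand":4},{"delta_pos":[0,0,0],"yaw":0.08,"hand":4},{"delta_pos":[0,0,0],"yaw":0.08,"hand":4}])

```text
clock: 4.83
eef_pos: [488.8, -77.3, 66.6]
eef_rot: [3.141, -0.001, 1.063]
wrist_force: [-3.8, 8.5, 11.0]
finger_gap: 9.8
```

```bash
python3 - <<'E'
from h import *
s=manip.read_state(); print(s['clock'],s['eef_pos'],s['eef_rot'],s['finger_gap'],s['wrist_force'],s['moment'])
E
```

```text
4.8333 [488.81806938 -77.33455744  66.64036444] [ 3.14132265e+00 -1.42211021e-03  1.06268605e+00] 9.819709421944268 [-3.83083335  8.51072674 11.03867482] [ 1.61547057  0.80119029 -0.05363638]
```

Emit:
drive_tool(steps=[{"delta_pos":[0,0,0],"yaw":0.05,"hand":4},{"delta_pos":[0,0,0],"yaw":0.03,"hand":4},{"delta_pos":[0,0,0],"yaw":0.03,"hand":4},{"delta_pos":[0,0,0],"yaw":0.03,"hand":4},{"delta_pos":[0,0,0],"yaw":0,"hand":4}])

```text
clock: 5.25
eef_pos: [488.7, -77.4, 66.6]
eef_rot: [3.141, -0.001, 1.2]
wrist_force: [-3.9, 7.7, 10.2]
finger_gap: 10.4
```

```bash
python3 - <<'E'
from h import *
s=manip.read_state(); print(s['clock'],s['eef_pos'],s['eef_rot'],s['finger_gap'],s['wrist_force'],s['moment'])
E
```

```text
5.25 [488.72763787 -77.44320908  66.55016994] [ 3.14124410e+00 -1.23779189e-03  1.20039242e+00] 10.37538457863126 [-3.89466408  7.71544669 10.17322556] [ 1.26345593  0.79870419 -0.29281451]
```

Emit:
drive_tool(steps=[{"delta_pos":[0,0,0],"yaw":0,"hand":36},{"delta_pos":[0,0,0],"yaw":0,"hand":36},{"delta_pos":[0,0,0],"yaw":0,"hand":36},{"delta_pos":[0,0,25],"yaw":0,"hand":40},{"delta_pos":[0,0,35],"yaw":0,"hand":40}])

```text
clock: 5.67
eef_pos: [487.0, -77.9, 123.9]
eef_rot: [-3.136, 0.001, 1.199]
wrist_force: [0.7, -0.4, -0.1]
finger_gap: 39.1
```

Emit:
drive_tool(steps=[{"delta_pos":[24,14,10],"yaw":0.04,"hand":40},{"delta_pos":[25,15,10],"yaw":0.04,"hand":40},{"delta_pos":[25,14,0],"yaw":0.04,"hand":40},{"delta_pos":[24,14,0],"yaw":0.04,"hand":40},{"delta_pos":[0,0,0],"yaw":0,"hand":40}])

```text
clock: 6.08
eef_pos: [589.1, -19.1, 145.3]
eef_rot: [3.141, -0.0, 1.363]
wrist_force: [-1.0, 0.8, 0.4]
finger_gap: 40.0
```

```bash
python3 - <<'E'
from h import *
s=manip.read_state(); print(s['clock'],s['eef_pos'],s['eef_rot'],s['finger_gap'],s['wrist_force'],s['moment'])
c=snap('wrist','w3'); s=manip.read_state(); print(s['clock'],s['eef_pos'],s['eef_rot'])
print(c['position'],c['attitude'])
E
```

```text
6.0833 [589.0961483  -19.12366502 145.27663385] [ 3.14055762e+00 -3.79995701e-04  1.36298290e+00] 39.967357793076516 [-0.9748046   0.84699029  0.44014113] [-0.04073124  0.12292145 -0.00506429]
6.1333 [587.40984878 -20.1176713  144.86832305] [-3.14125565e+00  1.08447493e-04  1.36065479e+00]
[604.45260556  53.24127432 307.815462  ] [ 2.88419599e+00 -9.90966453e-04 -2.07160855e-01]
```

View pics/w3.png

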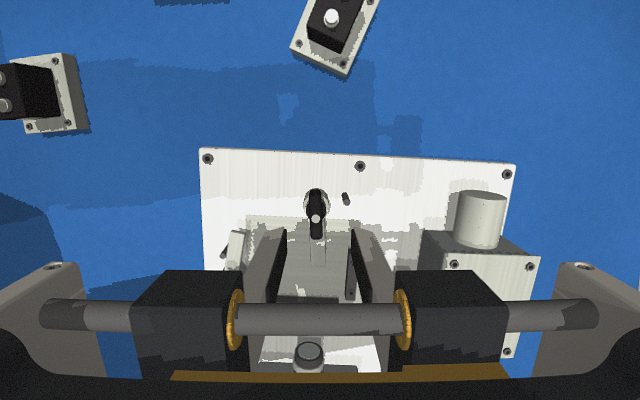

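```bash
python3 - <<'E'
from h import *
c=load('w3'); print(pix2plane(c,[(316,218)],77)); print(manip.read_state()['eef_pos'])
E
```

```text
[[587.14100929 -20.68445663  77.        ]]
[587.40984878 -20.1176713  144.86832305]
```

Emit:
drive_tool(steps=[{"delta_pos":[0,0,-20],"yaw":0,"hand":40},{"delta_pos":[0,0,-20],"yaw":0,"hand":40},{"delta_pos":[0,0,-20],"yaw":0,"hand":40},{"delta_pos":[0,0,-19],"yaw":0,"hand":40},{"delta_pos":[0,0,0],"yaw":0,"hand":30}])

```text
clock: 6.55
eef_pos: [584.0, -21.6, 63.0]
eef_rot: [-3.136, 0.001, 1.358]
wrist_force: [-0.5, -0.6, -1.2]
finger_gap: 35.9
```

Emit:
drive_tool(steps=[{"delta_pos":[0,0,0],"yaw":0,"hand":4},{"delta_pos":[0,0,0],"yaw":0,"hand":4},{"delta_pos":[0,0,0],"yaw":0,"hand":4},{"delta_pos":[0,0,0],"yaw":0,"hand":4},{"delta_pos":[0,0,0],"yaw":0,"hand":4}])

```text
clock: 6.97
eef_pos: [586.3, -21.0, 67.6]
eef_rot: [-3.141, -0.0, 1.359]
wrist_force: [-7.4, 0.9, 8.6]
finger_gap: 9.7
```

Emit:
drive_tool(steps=[{"delta_pos":[0,0,0],"yaw":0.08,"hand":4},{"delta_pos":[0,0,0],"yaw":0.08,"hand":4},{"delta_pos":[0,0,0],"yaw":0.08,"hand":4},{"delta_pos":[0,0,0],"yaw":0.08,"hand":4},{"delta_pos":[0,0,0],"yaw":0.08,"hand":4}])

```text
clock: 7.38
eef_pos: [586.3, -21.0, 67.7]
eef_rot: [-3.142, -0.0, 1.763]
wrist_force: [-6.4, 0.6, 7.3]
finger_gap: 9.8
```

Emit:
drive_tool(steps=[{"delta_pos":[0,0,0],"yaw":0.08,"hand":4},{"delta_pos":[0,0,0],"yaw":0.08,"hand":4},{"delta_pos":[0,0,0],"yaw":0.08,"hand":4},{"delta_pos":[0,0,0],"yaw":0.08,"hand":4},{"delta_pos":[0,0,0],"yaw":0.08,"hand":4}])

```text
clock: 7.8
eef_pos: [586.3, -21.0, 67.7]
eef_rot: [3.142, -0.0, 2.163]
wrist_force: [-6.1, 0.8, 8.9]
finger_gap: 9.9
```

Emit:
drive_tool(steps=[{"delta_pos":[0,0,0],"yaw":0.08,"hand":4},{"delta_pos":[0,0,0],"yaw":0.08,"hand":4},{"delta_pos":[0,0,0],"yaw":0.08,"hand":4},{"delta_pos":[0,0,0],"yaw":0.08,"hand":4},{"delta_pos":[0,0,0],"yaw":0.08,"hand":4}])

```text
clock: 8.22
eef_pos: [586.4, -21.0, 67.7]
eef_rot: [3.142, 0.0, 2.563]
wrist_force: [-5.7, 1.0, 7.4]
finger_gap: 9.8
```

Emit:
drive_tool(steps=[{"delta_pos":[0,0,0],"yaw":0.08,"hand":4},{"delta_pos":[0,0,0],"yaw":0.06,"hand":4},{"delta_pos":[0,0,0],"yaw":0.04,"hand":4},{"delta_pos":[0,0,0],"yaw":0.03,"hand":4},{"delta_pos":[0,0,0],"yaw":0,"hand":4}])

```text
clock: 8.63
eef_pos: [586.5, -21.1, 67.7]
eef_rot: [3.141, 0.0, 2.77]
wrist_force: [-4.7, 0.5, 5.9]
finger_gap: 10.3
```

```bash
python3 - <<'E'
from h import *
s=manip.read_state(); print(s['clock'],s['eef_pos'],s['eef_rot'],s['finger_gap'],s['wrist_force'],s['moment'])
E
```

```text
8.6333 [586.49980469 -21.05477835  67.66660012] [3.14133119e+00 4.22624027e-04 2.77034429e+00] 10.297805546548501 [-4.66014123  0.50325861  5.91972306] [ 0.08427202  0.88855812 -0.30600454]
```

Emit:
drive_tool(steps=[{"delta_pos":[0,0,0],"yaw":0,"hand":36},{"delta_pos":[0,0,0],"yaw":0,"hand":36},{"delta_pos":[0,0,0],"yaw":0,"hand":36},{"delta_pos":[0,0,30],"yaw":0,"hand":40},{"delta_pos":[0,0,35],"yaw":0,"hand":50}])

```text
clock: 9.05
eef_pos: [585.3, -21.0, 130.2]
eef_rot: [-3.14, -0.005, 2.769]
wrist_force: [-0.4, 0.1, 0.5]
finger_gap: 40.6
```

Emit:
drive_tool(steps=[{"delta_pos":[0,10,30],"yaw":0,"hand":60},{"delta_pos":[-9,30,10],"yaw":0.03,"hand":70},{"delta_pos":[-10,35,0],"yaw":0.03,"hand":70},{"delta_pos":[-10,35,0],"yaw":0.03,"hand":70},{"delta_pos":[-10,35,0],"yaw":0.03,"hand":70}])

```text
clock: 9.47
eef_pos: [546.9, 125.2, 171.9]
eef_rot: [3.141, 0.001, 2.89]
wrist_force: [1.3, 0.5, -0.5]
finger_gap: 69.4
```

Emit:
drive_tool(steps=[{"delta_pos":[-10,35,0],"yaw":0.034,"hand":70},{"delta_pos":[-10,30,0],"yaw":0,"hand":70},{"delta_pos":[-9,21,0],"yaw":0,"hand":70},{"delta_pos":[0,0,0],"yaw":0,"hand":70},{"delta_pos":[0,0,0],"yaw":0,"hand":70}])

```text
clock: 9.88
eef_pos: [518.2, 210.6, 171.5]
eef_rot: [-3.142, 0.0, 2.925]
wrist_force: [-0.3, -1.0, 0.1]
finger_gap: 69.9
```

```bash
python3 - <<'E'
from h import *
s=manip.read_state(); print(s['clock'],s['eef_pos'],s['eef_rot'],s['finger_gap'],s['wrist_force'],s['moment'])
c=snap('wrist','w4'); snap('top','t4'); crop(load('t4'),'t4c',230,130,470,290,3.3)
E
```

```text
9.8833 [518.22200637 210.64949912 171.53201839] [-3.14156631e+00  2.48020000e-04  2.92475277e+00] 69.87571925366476 [-0.33734483 -1.02528081  0.06083919] [0.02721852 0.06038476 0.00039068]
```

View pics/w4.png

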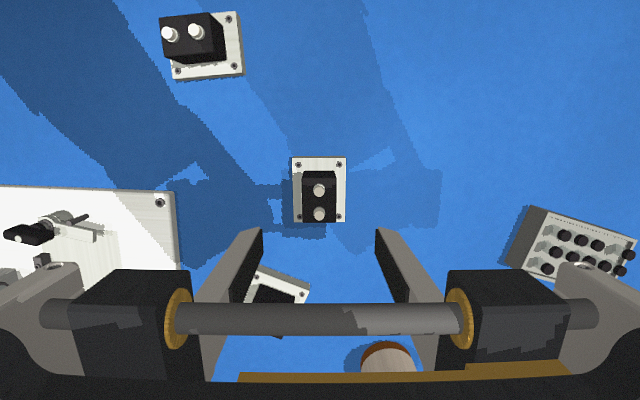

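View pics/t4c.png

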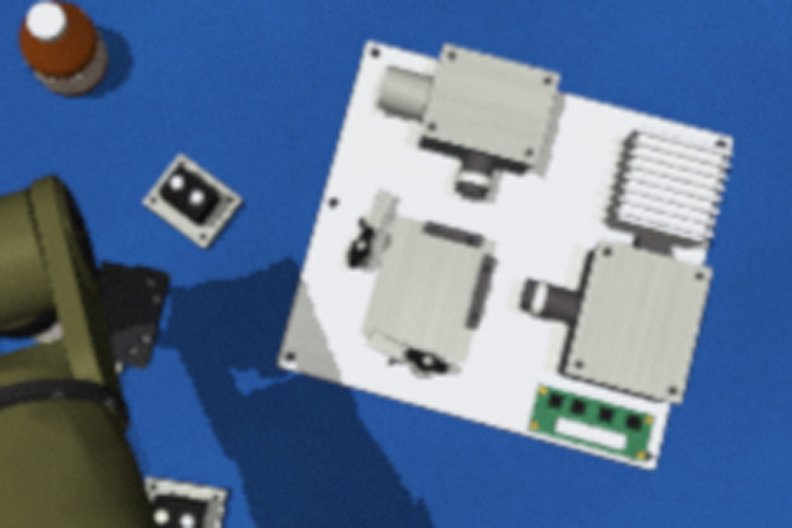

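Both clamps look open in the top view: wings turned, fingers clear of the seat. The cell, at (319,190), is centred and square between the jaws, so I'm descending.

Emit:
drive_tool(steps=[{"delta_pos":[0,0,-25],"yaw":0,"hand":70},{"delta_pos":[0,0,-25],"yaw":0,"hand":70},{"delta_pos":[0,0,-20],"yaw":0,"hand":70},{"delta_pos":[0,0,-15],"yaw":0,"hand":70},{"delta_pos":[0,0,-10],"yaw":0,"hand":70}])

```text
clock: 10.4
eef_pos: [518.4, 208.6, 74.8]
eef_rot: [-3.141, -0.002, 2.921]
wrist_force: [0.0, -0.3, -0.0]
finger_gap: 70.2
```

Emit:
drive_tool(steps=[{"delta_pos":[0,0,-15],"yaw":0,"hand":64},{"delta_pos":[0,0,-10],"yaw":0,"hand":60},{"delta_pos":[0,0,-6],"yaw":0,"hand":55},{"delta_pos":[0,0,-4],"yaw":0,"hand":50},{"delta_pos":[0,0,0],"yaw":0,"hand":45}])

```text
clock: 10.82
eef_pos: [518.5, 209.7, 41.1]
eef_rot: [-3.141, -0.0, 2.923]
wrist_force: [-0.4, -0.6, 0.3]
finger_gap: 47.1
```

Emit:
drive_tool(steps=[{"delta_pos":[0,0,0],"yaw":0,"hand":40},{"delta_pos":[0,0,0],"yaw":0,"hand":36},{"delta_pos":[0,0,0],"yaw":0,"hand":24},{"delta_pos":[0,0,0],"yaw":0,"hand":24},{"delta_pos":[0,0,0],"yaw":0,"hand":24}], squeeze=40)

```text
clock: 11.23
eef_pos: [518.8, 210.1, 42.1]
eef_rot: [3.141, 0.001, 2.923]
wrist_force: [-0.5, 0.8, 5.7]
finger_gap: 31.6
```

```bash
python3 - <<'E'
from h import *
c=snap('wrist','w5'); s=manip.read_state(); print(s['clock'],s['eef_pos'],s['eef_rot'],s['finger_gap'],s['wrist_force'],s['moment'])
E
```

```text
11.2833 [518.8228682  210.09515352  42.07646904] [3.14101085e+00 9.53113433e-04 2.92286747e+00] 32.04613818036946 [-1.32942892 -0.47827779  6.05438238] [0.00029133 0.16262935 0.00866826]
```

View pics/w5.png

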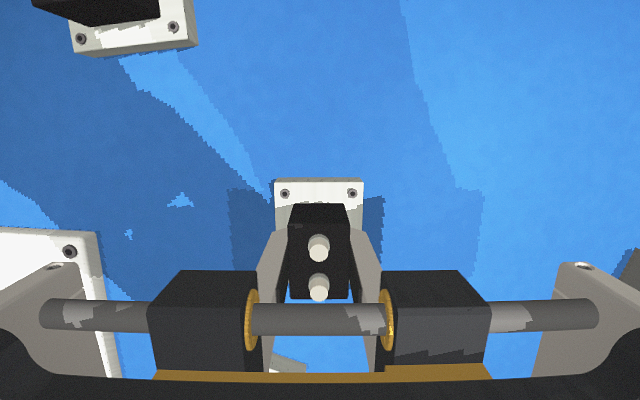

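Emit:
drive_tool(steps=[{"delta_pos":[0,0,0],"yaw":0,"hand":24},{"delta_pos":[0,0,8],"yaw":0,"hand":24},{"delta_pos":[0,0,20],"yaw":0,"hand":24},{"delta_pos":[0,0,30],"yaw":0,"hand":24},{"delta_pos":[0,0,30],"yaw":0,"hand":24}], squeeze=50)

```text
clock: 11.7
eef_pos: [517.6, 209.6, 129.8]
eef_rot: [-3.14, -0.003, 2.923]
wrist_force: [-0.6, -0.2, -3.6]
finger_gap: 31.7
```

Emit:
drive_tool(steps=[{"delta_pos":[0,0,22],"yaw":0,"hand":24},{"delta_pos":[2,-12,10],"yaw":-0.01,"hand":24},{"delta_pos":[3,-20,0],"yaw":-0.01,"hand":24},{"delta_pos":[4,-26,0],"yaw":-0.01,"hand":24},{"delta_pos":[4,-26,0],"yaw":-0.009,"hand":24}])

```text
clock: 12.12
eef_pos: [530.9, 124.5, 160.8]
eef_rot: [-3.141, -0.001, 2.884]
wrist_force: [1.1, 0.4, -5.2]
finger_gap: 31.6
```

Emit:
drive_tool(steps=[{"delta_pos":[4,-28,0],"yaw":0,"hand":24},{"delta_pos":[4,-28,0],"yaw":0,"hand":24},{"delta_pos":[4,-28,0],"yaw":0,"hand":24},{"delta_pos":[4,-28,0],"yaw":0,"hand":24},{"delta_pos":[4,-28,0],"yaw":0,"hand":24}])

```text
clock: 12.53
eef_pos: [550.8, -16.1, 160.6]
eef_rot: [-3.141, -0.002, 2.883]
wrist_force: [1.6, 0.2, -4.9]
finger_gap: 31.5
```

Emit:
drive_tool(steps=[{"delta_pos":[4,-28,0],"yaw":0,"hand":24},{"delta_pos":[3,-24,0],"yaw":0,"hand":24},{"delta_pos":[2,-16,0],"yaw":0,"hand":24},{"delta_pos":[1,-9,0],"yaw":0,"hand":24},{"delta_pos":[0,0,0],"yaw":0,"hand":24}])

```text
clock: 12.95
eef_pos: [561.0, -92.8, 160.7]
eef_rot: [-3.141, -0.001, 2.882]
wrist_force: [0.0, 0.5, -4.9]
finger_gap: 31.3
```

```bash
python3 - <<'E'
from h import *
c=snap('wrist','w6'); s=manip.read_state(); print(s['clock'],s['eef_pos'],s['eef_rot'],s['finger_gap'],s['wrist_force'],s['moment'])
E
```

```text
13.0 [560.98954912 -91.52703393 160.78367943] [-3.14158815e+00 -1.40552276e-03  2.88239318e+00] 31.65620058957406 [-0.19229502  0.771622   -6.09943399] [0.01643279 0.01296244 0.03522826]
```

View pics/w6.png

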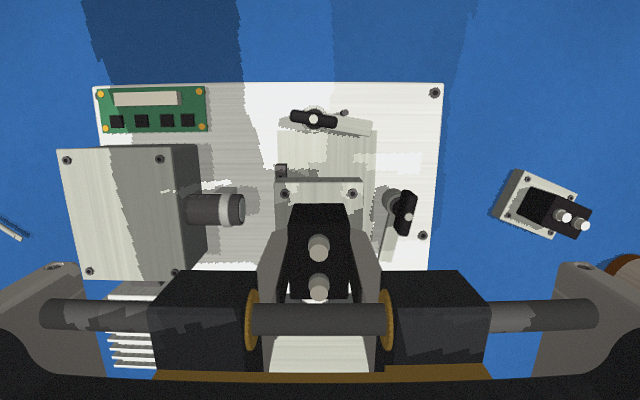

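```bash
python3 - <<'E'
from h import *
c=load('w6')
crop(c,'w6a',265,80,435,250,4.5)
E
```

```text
(no output)
```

View pics/w6a.png

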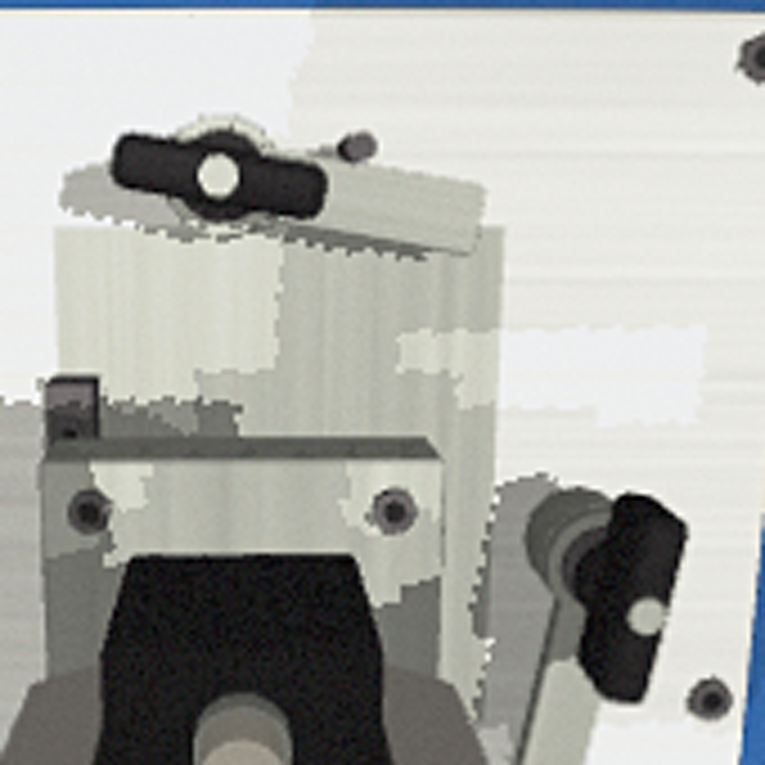

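```bash
python3 - <<'E'
from h import *
c=load('w6'); s=4.5
pl=lambda pts,z: pix2plane(c,(np.array(pts,float)+.5)/s-.5+[265,80],z)
a=pl([(113,157),(326,192),(620,688),(655,508)],76)
print(a)
d=a[1]-a[0]; print('near',np.arctan2(d[1],d[0])+.258, np.hypot(*d[:2]), 'dot',pl([(218,175)],77))
d=a[2]-a[3]; print('side',np.arctan2(d[1],d[0])+.258+np.pi/2,np.hypot(*d[:2]), 'dot',pl([(648,617)],77))
# fingers edges
a=pl([(325,227),(475,253)],42.5);d=a[1]-a[0];print('nearfinger edge',np.arctan2(d[1],d[0])+.258)
f=pl([(45,460),(440,460)],118.7+18); d=f[1]-f[0];print(f,d,np.hypot(*d[:2]),'cellyaw',np.arctan2(d[1],d[0])-np.pi/2)
u=-np.array([-d[1],d[0],0])/np.hypot(*d[:2]); u=u if u[0]>0 else -u
print('ctr',f.mean(0)+35*u, manip.read_state()['eef_pos'])
E
```

```text
[[480.94792689 -94.56158534  76.        ]
 [496.14187256 -60.42466253  76.        ]
 [599.51812663 -28.35509898  76.        ]
 [566.43903136 -15.42230557  76.        ]]
near 1.4100344555164828 37.36556548639718 dot [[488.56827551 -77.79767717  77.        ]]
side 1.4561022719820307 35.51737166347051 dot [[586.49433394 -20.77353353  77.        ]]
nearfinger edge 1.4043135861316194
[[ 519.5135002  -109.66687951  136.7       ]
 [ 533.41879715  -57.2378722   136.7       ]] [13.90529695 52.42900731  0.        ] 54.241663790112796 cellyaw -0.2592526312946004
ctr [560.29651315 -92.42491392 136.7       ] [560.98954912 -91.52703393 160.78367943]
```

Emit:
drive_tool(steps=[{"delta_pos":[0,0,-20],"yaw":0,"hand":24},{"delta_pos":[0,0,-25],"yaw":0,"hand":24},{"delta_pos":[0,0,-25],"yaw":0,"hand":24},{"delta_pos":[0,0,-14],"yaw":0,"hand":24},{"delta_pos":[0,0,-8],"yaw":0,"hand":24}])

```text
clock: 13.42
eef_pos: [560.4, -89.6, 67.2]
eef_rot: [3.142, -0.003, 2.885]
wrist_force: [0.7, 0.5, -4.6]
finger_gap: 31.5
```

Emit:
drive_tool(steps=[{"delta_pos":[0,0,-4],"yaw":0,"hand":24},{"delta_pos":[0,0,-2],"yaw":0,"hand":24},{"delta_pos":[0,0,-1],"yaw":0,"hand":24},{"delta_pos":[0,0,0],"yaw":0,"hand":24},{"delta_pos":[0,0,0],"yaw":0,"hand":24}])

```text
clock: 13.83
eef_pos: [561.9, -91.1, 63.2]
eef_rot: [3.142, 0.001, 2.884]
wrist_force: [0.0, -1.0, -4.5]
finger_gap: 31.5
```

```bash
python3 - <<'E'
from h import *
s=manip.read_state(); print(s['clock'],s['eef_pos'],s['eef_rot'],s['finger_gap'],s['wrist_force'],s['moment'])
E
```

```text
13.8333 [561.85384848 -91.09860766  63.24187641] [3.14159012e+00 1.21832315e-03 2.88387398e+00] 31.538623620841413 [ 0.00527058 -0.95005894 -4.50578932] [ 0.02757546 -0.05593381 -0.01233253]
```

Emit:
drive_tool(steps=[{"delta_pos":[0,0,-2],"yaw":0,"hand":24},{"delta_pos":[0,0,-1],"yaw":0,"hand":24},{"delta_pos":[0,0,-1],"yaw":0,"hand":24},{"delta_pos":[0,0,0],"yaw":0,"hand":24},{"delta_pos":[0,0,0],"yaw":0,"hand":24}])

```text
clock: 14.25
eef_pos: [561.5, -91.1, 58.4]
eef_rot: [3.142, -0.0, 2.884]
wrist_force: [-0.2, -0.6, -5.3]
finger_gap: 31.5
```

Emit:
drive_tool(steps=[{"delta_pos":[0,0,-0.5],"yaw":0,"hand":24},{"delta_pos":[0,0,-0.5],"yaw":0,"hand":24},{"delta_pos":[0,0,0],"yaw":0,"hand":24},{"delta_pos":[0,0,0],"yaw":0,"hand":24}])

```text
clock: 14.58
eef_pos: [561.8, -91.1, 58.1]
eef_rot: [3.142, 0.001, 2.884]
wrist_force: [-1.8, 0.3, 5.3]
finger_gap: 31.5
```

Emit:
drive_tool(steps=[{"delta_pos":[0.7,-1.2,0],"yaw":0,"hand":24},{"delta_pos":[0.7,-1.2,0],"yaw":0,"hand":24},{"delta_pos":[0.7,-1.2,0],"yaw":0,"hand":24},{"delta_pos":[0.7,-1.2,0],"yaw":0,"hand":24},{"delta_pos":[0,0,0],"yaw":0,"hand":24}], squeeze=60)

```text
clock: 15.0
eef_pos: [564.9, -95.9, 58.1]
eef_rot: [3.141, 0.001, 2.884]
wrist_force: [-0.7, 1.7, 5.1]
finger_gap: 31.5
```

Emit:
drive_tool(steps=[{"delta_pos":[-0.13,-0.48,0],"yaw":0,"hand":24},{"delta_pos":[-0.13,-0.48,0],"yaw":0,"hand":24},{"delta_pos":[0,0,0],"yaw":0,"hand":24}])

```text
clock: 15.25
eef_pos: [564.6, -96.8, 58.1]
eef_rot: [3.141, 0.002, 2.884]
wrist_force: [0.3, 2.2, 6.2]
finger_gap: 31.4
```

```bash
cat > st.py <<'E'
from h import *
s=manip.read_state(); a=-.258; ex=np.array([np.cos(a),np.sin(a)]); ey=np.array([-np.sin(a),np.cos(a)])
p=s['eef_pos'][:2]-[565.8,-98.5]; f=s['wrist_force']
print(s['clock'],s['eef_pos'].round(2),'loc',(p@ex).round(2),(p@ey).round(2),'yaw',s['eef_rot'].round(4),'F loc',(f[:2]@ex).round(1),(f[:2]@ey).round(1),f[2].round(1),'M',s['moment'].round(2),s['finger_gap'].round(1))
E
python3 st.py
```

```text
Traceback (most recent call last):
  File "st.py", line 4, in <module>
    print(s['clock'],s['eef_pos'].round(2),'loc',(p@ex).round(2),(p@ey).round(2),'yaw',s['eef_rot'].round(4),'F loc',(f[:2]@ex).round(1),(f[:2]@ey).round(1),f[2].round(1),'M',s['moment'].round(2),s['finger_gap'].round(1))
                                                                                                                                                                                                    ^^^^^^^^^^^^^^^^^^^^^
AttributeError: 'float' object has no attribute 'round'
```

Force is still only sliding friction. I'll keep going in -y in small steps.

Emit:
drive_tool(steps=[{"delta_pos":[-0.13,-0.48,0],"yaw":0,"hand":24},{"delta_pos":[-0.13,-0.48,0],"yaw":0,"hand":24},{"delta_pos":[0,0,0],"yaw":0,"hand":24}])

```text
clock: 15.5
eef_pos: [564.4, -97.7, 58.1]
eef_rot: [3.141, 0.002, 2.884]
wrist_force: [0.7, 2.7, 4.9]
finger_gap: 31.7
```

```bash
sed -i "s/,s\['finger_gap'\].round(1)//" st.py; python3 st.py
```

```text
15.5 [564.42 -97.7   58.12] loc -1.54 0.42 yaw [3.1412e+00 1.8000e-03 2.8839e+00] F loc -0.1 2.8 4.9 M [ 0.5  -0.01 -0.04]
```

Emit:
drive_tool(steps=[{"delta_pos":[-0.13,-0.48,0],"yaw":0,"hand":24},{"delta_pos":[-0.13,-0.48,0],"yaw":0,"hand":24},{"delta_pos":[0,0,0],"yaw":0,"hand":24}])

```text
clock: 15.75
eef_pos: [564.4, -98.0, 58.1]
eef_rot: [3.14, 0.002, 2.884]
wrist_force: [1.7, 7.8, 5.0]
finger_gap: 31.5
```

```bash
python3 st.py
```

```text
15.75 [564.37 -97.99  58.12] loc -1.51 0.13 yaw [3.1399e+00 2.0000e-03 2.8836e+00] F loc -0.4 8.0 5.0 M [ 1.47 -0.4  -0.2 ]
```

Emit:
drive_tool(steps=[{"delta_pos":[0.48,-0.13,0],"yaw":0,"hand":24},{"delta_pos":[0.48,-0.13,0],"yaw":0,"hand":24},{"delta_pos":[0.48,-0.13,0],"yaw":0,"hand":24},{"delta_pos":[0.48,-0.13,0],"yaw":0,"hand":24},{"delta_pos":[0,0,0],"yaw":0,"hand":24}])

```text
clock: 16.17
eef_pos: [565.7, -98.3, 58.1]
eef_rot: [3.14, 0.0, 2.884]
wrist_force: [-3.1, 9.1, 9.2]
finger_gap: 32.0
```

```bash
python3 st.py
```

```text
16.1667 [565.65 -98.3   58.11] loc -0.19 0.16 yaw [3.1401e+00 1.0000e-04 2.8837e+00] F loc -5.3 8.0 9.2 M [ 1.64  0.62 -0.28]
```

Emit:
drive_tool(steps=[{"delta_pos":[0,0,-0.4],"yaw":0,"hand":24},{"delta_pos":[0.26,-0.34,-0.3],"yaw":0,"hand":24},{"delta_pos":[0.26,-0.34,0],"yaw":0,"hand":24},{"delta_pos":[0.26,-0.34,0],"yaw":0,"hand":24},{"delta_pos":[0,0,0],"yaw":0,"hand":24}])

```text
clock: 16.58
eef_pos: [566.6, -98.6, 58.1]
eef_rot: [3.139, 0.0, 2.884]
wrist_force: [-6.4, 15.1, 17.4]
finger_gap: 31.7
```

```bash
python3 st.py
```

```text
16.5833 [566.59 -98.6   58.11] loc 0.79 0.1 yaw [3.1390e+00 2.0000e-04 2.8838e+00] F loc -10.1 13.0 17.4 M [ 2.66  1.13 -0.33]
```

Emit:
drive_tool(steps=[{"delta_pos":[0.29,-0.08,0],"yaw":0,"hand":24},{"delta_pos":[0.29,-0.08,0],"yaw":0,"hand":24},{"delta_pos":[0,0,0],"yaw":0,"hand":24}])

```text
clock: 16.83
eef_pos: [566.8, -98.7, 58.1]
eef_rot: [3.139, -0.001, 2.884]
wrist_force: [-9.3, 16.7, 19.7]
finger_gap: 31.5
```

```bash
python3 st.py
```

```text
16.8333 [566.79 -98.67  58.09] loc 1.0 0.09 yaw [ 3.1391e+00 -8.0000e-04  2.8839e+00] F loc -13.3 13.7 19.7 M [ 2.87  1.77 -0.23]
```

Emit:
drive_tool(steps=[{"delta_pos":[0.29,-0.08,0],"yaw":0,"hand":24},{"delta_pos":[0.29,-0.08,0],"yaw":0,"hand":24},{"delta_pos":[0,0,0],"yaw":0,"hand":24}])

```text
clock: 17.08
eef_pos: [566.9, -98.7, 58.1]
eef_rot: [3.139, -0.002, 2.884]
wrist_force: [-14.6, 18.0, 23.3]
finger_gap: 31.5
```

```bash
python3 st.py; python3 -c "
from h import *
c=snap('wrist','w7');crop(c,'w7a',255,60,445,270,2.8)"
```

```text
17.0833 [566.86 -98.69  58.13] loc 1.08 0.09 yaw [ 3.1392e+00 -2.2000e-03  2.8840e+00] F loc -18.7 13.7 23.3 M [ 3.02  2.51 -0.29]
```

View pics/w7.png

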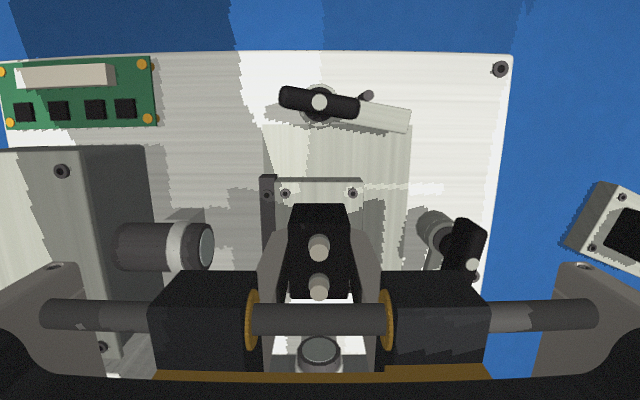

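Emit:
drive_tool(steps=[{"delta_pos":[0.1,-0.23,-0.2],"yaw":0,"hand":24},{"delta_pos":[0.1,-0.23,-0.2],"yaw":0,"hand":24},{"delta_pos":[0.1,-0.23,0],"yaw":0,"hand":24},{"delta_pos":[0,0,0],"yaw":0,"hand":24},{"delta_pos":[0,0,0],"yaw":0,"hand":24}])

```text
clock: 17.55
eef_pos: [566.9, -98.7, 58.1]
eef_rot: [3.138, -0.003, 2.884]
wrist_force: [-20.0, 22.2, 31.0]
finger_gap: 31.8
```

```bash
python3 st.py; python3 - <<'E'
from h import *
c=snap('wrist','w8');crop(c,'w8a',250,170,390,260,5.5)
c=snap('scene','s8');crop(c,'s8a',200,170,370,300,4.5)
E
python3 st.py
```

```text
17.55 [566.91 -98.74  58.14] loc 1.13 0.05 yaw [ 3.1385e+00 -3.1000e-03  2.8841e+00] F loc -25.0 16.3 31.0 M [ 3.9   3.39 -0.32]
17.65 [566.91 -98.74  58.12] loc 1.14 0.05 yaw [ 3.1385e+00 -3.1000e-03  2.8841e+00] F loc -24.6 16.6 30.9 M [ 3.93  3.38 -0.3 ]
```

View pics/w8a.png

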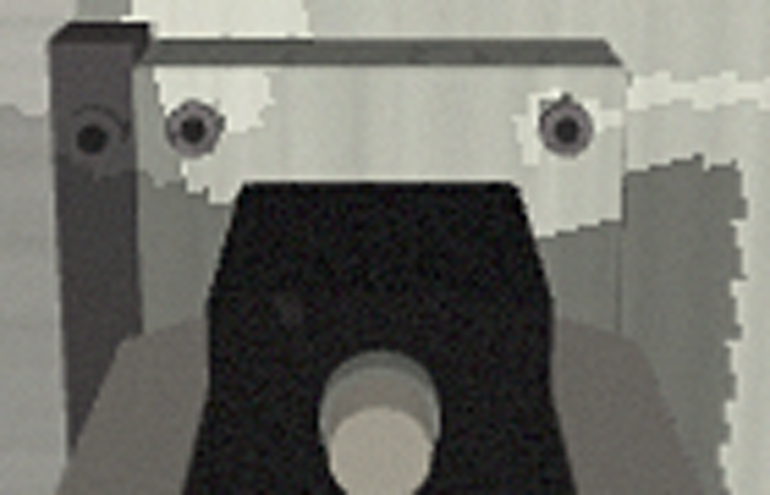

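View pics/s8a.png

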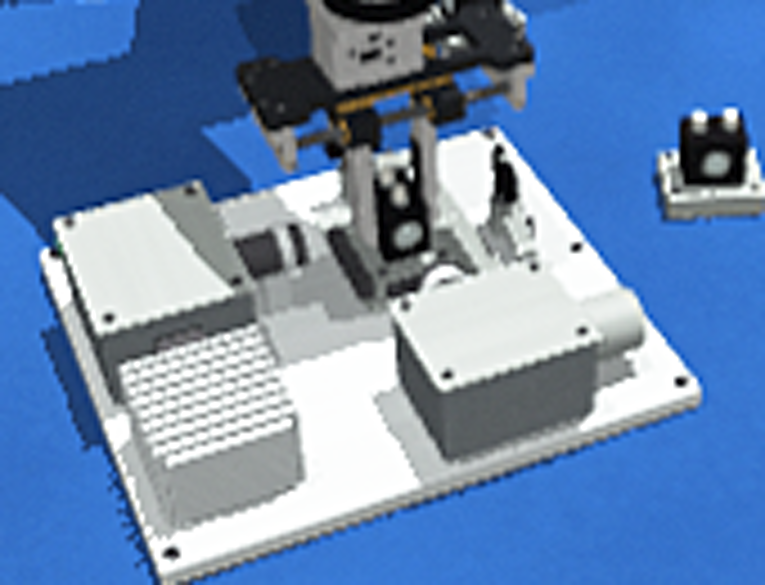

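```bash
python3 - <<'E'
from h import *
print(manip.sign_off())
E
python3 st.py
```

```text
the job is handed in; nothing more can be done
None
the job is handed in; nothing more can be done
```

I opened both clamps, seated the flow cell and handed the job in at about 17.7 s, with the arm still gripping the cell and pressing it into the corner.

- **Clamps:** I turned both knobs anticlockwise until the torque rose from about 0.05 to 0.3 N m on their stops. In the camera image I measured about 1.41 rad (near) and 1.46 rad (side) against the 1.4 rad stop. The side figure is a coarse reading of a short wing.
- **Cell:** I took the leftmost look-alike, gripped it across its 32 mm faces and set it flat with its windows towards the lenses. I pushed it against the side stop, then the rear stop.
- **Final push:** The last reading was a steady 25 N towards the rear stop, 17 N towards the side stop and 31 N down. Some of the horizontal force goes into friction, so the stops carry less than that. The grip was 60 N.
- **Squareness:** The wrist view shows the foot parallel to and flush with the side stop. The rear contact was hidden from the cameras. I judged it by force: the reaction rose sharply while the tool stopped moving, at the expected position. An earlier force rise in that direction turned out to be friction, so I pushed on until it was clear. The tool tilted about 3 mrad under load.
- **Bystanders:** No moves went near the bottle, vial rack or screwdriver. I did not re-measure their positions at the end.

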